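# Tap the spice rack's loose wedge home

## Robot

A 7-joint arm with a two-finger parallel gripper is mounted at the origin on a cart in front of the work surface, level with it; the furniture and walls round the work are solid. World frame = base frame: x ahead of the robot, y to its left, z up, the work surface at z = 0. Lengths are in m, angles in rad, forces in N, time in s.
With the tool pointing down it reaches from about 0.4 to 0.85 m from the base axis. Payload 4.5 kg.
Tool frame: the origin (TCP) lies at the very end of the fingers, on their centre line; the grasp point (between the pads) lies 19 mm behind it; z points along the fingers, y is the line along which they close (so a half turn about z gives the same grasp; the last joint's range is limited). The gripper opens to 85 mm and grips with 20 to 120 N. Pads are 22 mm wide; open, the fingers measure 114 mm over their backs; the gripper's body (76 mm by 85 mm) begins 54 mm behind the grasp point. The pads swing forward as they close: fully open they stand 13 mm farther back than shut.
Start: joints at [-1.188, 0.689, -0.195, 1.565, 0.157, 0.902, -0.215], TCP at [0.214, 0.587, 0.231] pointing down, gripper open.
Joint ranges: [-3.01, 3.01], [-0.46, 2.08], [-1.47, 1.51], [0.13, 2.56], [-1, 4.14], [0.04, 2.09], [-2.66, 2.66]. Speed limits (rad/s): [2.57, 2.57, 3.14, 3.14, 3.14, 3.14, 3.14].

## Interface

Orientations are given as a rotation vector (axis times angle).
In Python, from bench import read_state, read_camera, camera_info, bot gives the robot as it stands.
- The arm moves only by the shell command python3 -m handwheel 'ROWS' [FORCE]. ROWS is JSON, a list of rows, each an object of numbers: "dx", "dy", "dz": the shift along the tool's x, y, z in mm; "wx", "wy", "wz": the turn, a rotation vector about the tool's x, y, z in degrees; "grip": the opening, from 0 (shut) to 1 (fully open). In form: [{"dx": .., "dy": .., "dz": .., "wx": .., "wy": .., "wz": .., "grip": ..}, ...]. A call has 1 to 12 rows; each row is the pose to reach, as a shift and turn from the pose commanded when the call began, along the tool's axes at that moment; what a row does not reach only later rows make up. A row lasts 1/8 s, in which the tool goes at most 62.5 mm and 10.7 degrees, less where a joint would pass 70% of its speed; a pose out of reach is approached as far as the arm can. A call with a gripper value outside its range is refused whole. The fingers move at their own pace and stop on an object; FORCE is the grip in N (left out, the last holds). Time passes only in rows, so rows that repeat a pose let the fingers close. It gives the time, the measured TCP pose, the force, the opening and the grip force at its end, in the units of the state.
- read_state(): the state, without advancing time (a new reading comes with each control period).
- read_camera(name): name is "scene" or "top"; returns the picture (384x512x3 uint8, red, green, blue); there is no depth.
- camera_info(name): a dict with "fx", "fy", "cx", "cy" (pixels), "R" (3x3) and "t" (3): a world point X has camera coordinates R X + t. Camera axes: x right, y down, z forward; pixel columns grow to the right and rows downward; lengths in m; the calibration is good to about 2 mm. A picture is of the moment at which its call begins. camera_info takes no time and is no camera call.
- bot.sign_off(): hands the job in; it is judged then, once.
The state is a dict: "time": time; "qpos": joint angles; "qvel": joint speeds; "effort": joint torques, N m; "ee_pos": TCP position; "orientation": TCP orientation; "contact_force": force on the tool from outside, world axes, zero at the start; "torque": the same for the moment, N m; "finger_gap": opening from 0.0 (shut) to 1.0 (fully open); "finger_force": force on a finger pad.
Only numpy, scipy, OpenCV 4.12 (cv2) and the standard library are available. Lean on these libraries where they do the work, as an engineer would, in place of code of your own. Each camera call takes 0.05 s, during which the arm holds its last target. There are 200 camera calls.

## Task

The pale wedge that locks the left end of the wooden spice rack has worked loose and stands up higher than the one at the right end. Take the meat pounder by its handle and tap the wedge down with its flat foot, at least two separate taps with the pounder lifted clear in between, until the wedge goes in no further. Then stand the pounder back upright on the worktop and let go of it; do not push the wedge with the gripper itself.

Things in the scene. Friction and masses are not known exactly. Their poses are not given: they have to be found in the camera images.
- pounder_mid (a point): Middle of the loose meat pounder, upright on the worktop: steel disc foot (54 mm diameter, 18 mm thick, flat underside), plain upright black handle (27 mm diameter, from 28 to 96 mm up); 96 mm tall, 0.26 to 0.44 kg. The point lies on its axis in the handle, 48 mm above the underside; z up. A wooden pepper mill (160 mm tall) and a red-lidded jar (95 mm) stand nearby.
- wedge_head (a point): Centre of the flat top face (24 x 16 mm) of the loose pale wooden wedge at the rack's left (+y) end, outside the end panel; moves with the wedge. z up, y outward along the rack. It is 134 to 142 mm above the worktop at the start, 118 mm when home (like the fixed wedge at the right end).
- rack: Wooden spice rack, fixed; origin on the worktop under its middle, y along its length to the loose wedge (170 mm from the origin), z up. Board top 100 mm high; end panels 120 mm wide, 108 mm high, outer faces at y = +/-159 mm; tenons 48 mm wide stick out to 212 mm. Three spice jars, up to 106 mm tall, stand on the board 150 mm or more from the loose wedge.
- wedge (a joint): How far the wedge has gone down into its slot, in m: it starts at 0 to 0.008 and stops dead at 0.024 (home). It slides straight down, resists with about 6 N of friction and stays where it is left.
Mind the look-alikes: they are no part of the job. Leave any green or purple look-alike of the part that bears pounder_mid alone.

How it is judged:
By the outcome, as a careful person would: the job done as asked, in the order asked, and still so for the second after the job is handed in, with the robot touching nothing.
It also fails if it takes over 43 s, if anything falls off the work surface, if the arm or the gripper's body presses on something with over 40 N, if the wrist force passes 120 N, or if a joint passes its speed limit or range.

## Working session

There is one attempt and no reset: what is moved stays moved. The work goes in short steps, Python scripts to look and compute and a shell command to move; the robot and the scene stay as the last step left them, time stands still between calls to the robot, and variables do not carry over. Pictures are saved under pics/ and viewed, at most 10 in all, crops included, and the job is handed in when it is done.

```bash
mkdir -p pics; cat > h.py <<'E'
import numpy as np,cv2
from bench import read_state, read_camera, camera_info, bot
from scipy.spatial.transform import Rotation as Ro
def ray(cam,u,v):
    c=camera_info(cam);R=np.array(c["R"]);t=np.array(c["t"])
    d=R.T@np.array([(u-c["cx"])/c["fx"],(v-c["cy"])/c["fy"],1]);return -R.T@t,d/np.linalg.norm(d)
def onz(cam,u,v,z):
    o,d=ray(cam,u,v);return o+d*(z-o[2])/d[2]
def two(p1,p2):
    o1,d1=ray("scene",*p1);o2,d2=ray("top",*p2)
    s=np.linalg.lstsq(np.c_[d1,-d2],o2-o1,rcond=None)[0]
    a=o1+s[0]*d1;b=o2+s[1]*d2;return (a+b)/2,np.linalg.norm(a-b)
def proj(cam,X):
    c=camera_info(cam);p=np.array(c["R"])@X+np.array(c["t"]);return c["fx"]*p[0]/p[2]+c["cx"],c["fy"]*p[1]/p[2]+c["cy"]
E
python3 - <<'E'
from h import *
for n in("scene","top"):
    im=read_camera(n);np.save(f"pics/{n}0.npy",im)
    cv2.imwrite(f"pics/{n}0.png",cv2.resize(im[:,:,::-1],(768,576),interpolation=cv2.INTER_CUBIC))
    print(n,ray(n,256,192))
s=read_state();print(s["time"],s["ee_pos"],s["orientation"],Ro.from_rotvec(s["orientation"]).as_matrix().round(3),s["contact_force"])
E
```

```text
scene (array([-0.11641932, -0.47477062,  0.75808624]), array([ 0.59768951,  0.50521335, -0.62251644]))
top (array([0.38401496, 0.03952545, 1.03660081]), array([ 0.09772157,  0.01989524, -0.99501491]))
0.1 [0.21346349 0.58677133 0.23053644] [-5.45041487e-01 -3.09378723e+00  2.69193872e-03] [[-0.94   0.342 -0.   ]
 [ 0.342  0.94  -0.002]
 [-0.    -0.002 -1.   ]] [ 0.31799584 -1.55780185 -0.09892702]
```

View pics/scene0.png

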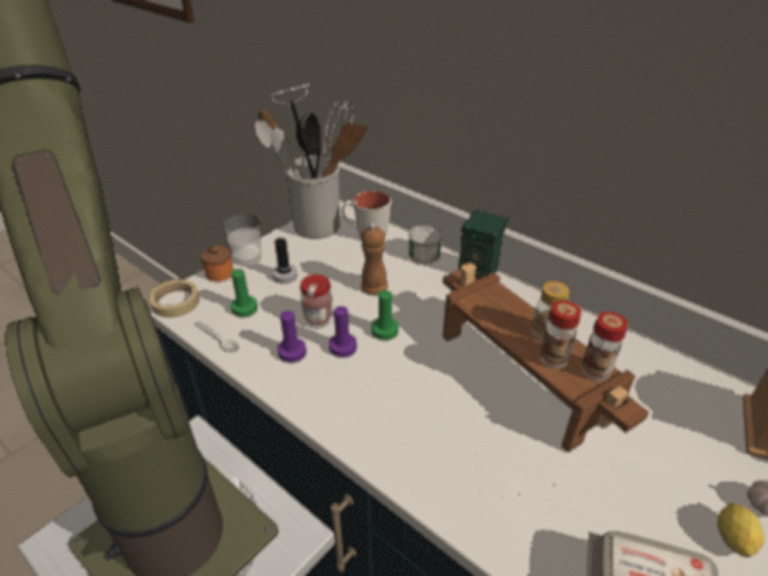

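View pics/top0.png

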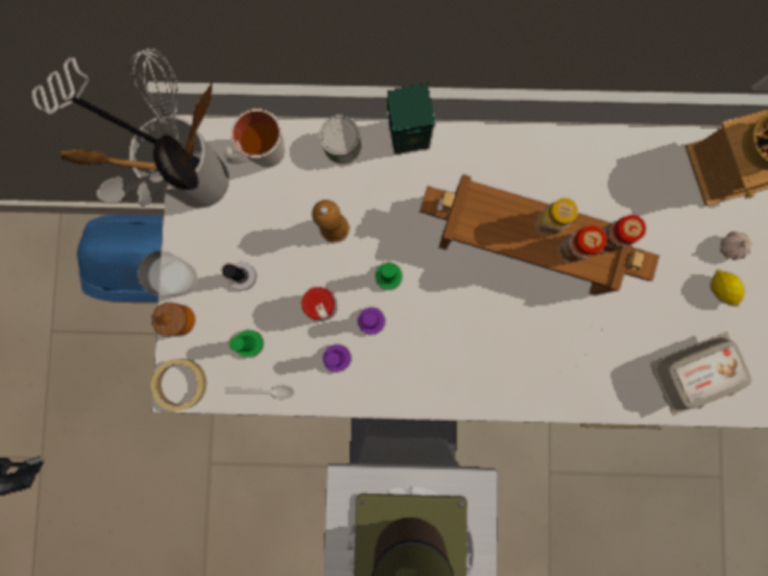

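The scene view shows the black-handled pounder at about (283,262) and the loose wedge at (468,272) (2D at 1.5x). In the top view they are at (237,273) and (446,201). I'll measure both with masks.

```bash
python3 - <<'E'
from h import *
S=np.load("pics/scene0.npy");T=np.load("pics/top0.npy")
def comps(im,m,box,off):
    n,l,st,c=cv2.connectedComponentsWithStats(m.astype(np.uint8))
    for i in range(1,n):
        if st[i,4]>8: print("  ",st[i]+[off[0],off[1],0,0,0],c[i]+off)
for n,im,b in(("S",S,(170,145,215,195)),("T",T,(140,165,180,200))):
    c=im[b[1]:b[3],b[0]:b[2]].astype(int);print(n,"black");comps(im,c.max(2)<60,b,b[:2])
for n,im,b in(("S",S,(290,165,345,205)),("T",T,(275,120,320,150))):
    c=im[b[1]:b[3],b[0]:b[2]].astype(int);print(n,"pale");comps(im,(c[:,:,0]>165)&(c[:,:,2]<150)&(c[:,:,0]-c[:,:,2]>40),b,b[:2])
a=S[145:200,165:225];b=S[165:205,285:345];c=T[160:200,130:185];d=T[115:155,270:325]
f=lambda x:cv2.resize(x,(390,290),interpolation=cv2.INTER_NEAREST)
cv2.imwrite("pics/crop1.png",np.vstack([np.hstack([f(a),f(b)]),np.hstack([f(c),f(d)])])[:,:,::-1])
E
```

```text
S black
   [170 145   3   5  11] [170.72727273 147.27272727]
   [184 160   8  22 123] [187.56097561 169.95934959]
T black
   [149 177  15  11 120] [155.93333333 181.84166667]
S pale
   [309 176   7  12  48] [312.625      180.70833333]
T pale
   [296 128   7   9  43] [298.6744186  131.88372093]
```

View pics/crop1.png

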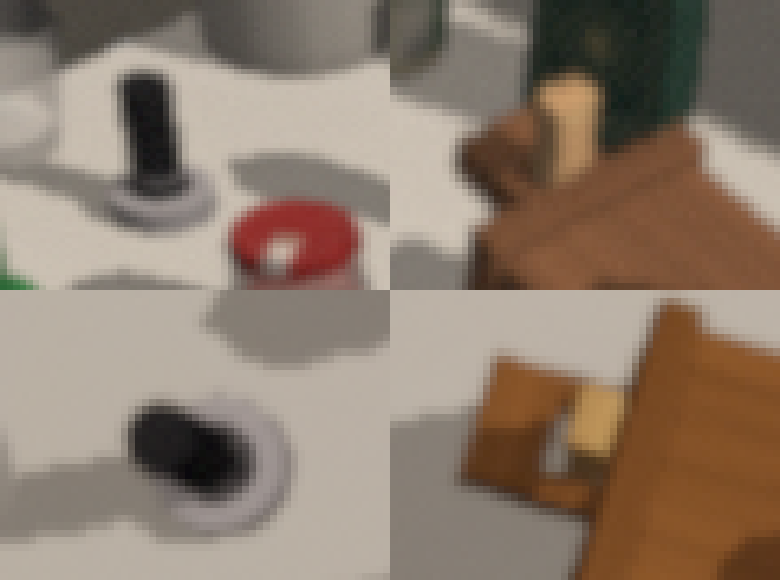

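```bash
python3 - <<'E'
from h import *
print("handle",two((187.6,170),(155.9,181.8)))
print("handle top T at .096",onz("top",153,180,.096), "foot T", onz("top",130+218/7.09-.5,160+175/7.25-.5,.009),"foot S",onz("scene",165+160/6.5-.5,145+200/5.27-.5,.012))
print("wedge",two((312.2,176.8),(298.6,132.3)))
for z in(.134,.142):print(onz("top",298.6,132.3,z),onz("scene",312.2,176.8,z))
# rack: board top plane z=.1 / panel tops .108 corner points in top view (x1.5 picture)
P=[(466,178),(443,240),(626,225),(592,290)]
for u,v in P: print("panel",onz("top",u/1.5,v/1.5,.108))
print("wedge2",onz("top",637/1.5,260/1.5,.118))
print("mill",onz("top",338/1.5,232/1.5,.03),onz("top",323/1.5,210/1.5,.155),"jar",onz("top",318/1.5,303/1.5,.095),"purple",onz("top",371/1.5,320/1.5,.09),"green",onz("top",245/1.5,344/1.5,.09),"glass",onz("top",168/1.5,276/1.5,.09))
E
```

```text
handle (array([0.50165132, 0.33393148, 0.05645829]), np.float64(0.0001530301188594176))
handle top T at .096 [0.50142956 0.32998743 0.096     ] foot T [0.50228505 0.33547127 0.009     ] foot S [0.4969428  0.32857248 0.012     ]
wedge (array([ 0.62667136, -0.04670183,  0.14020803]), np.float64(0.001302410592071242))
[ 0.62789879 -0.04679752  0.134     ] [ 0.63473938 -0.04277949  0.134     ]
[ 0.62573718 -0.04603241  0.142     ] [ 0.62511047 -0.04831707  0.142     ]
panel [ 0.6721448  -0.08034548  0.108     ]
panel [ 0.56130877 -0.04197624  0.108     ]
panel [ 0.59518016 -0.35829955  0.108     ]
panel [ 0.4805436  -0.29880799  0.108     ]
wedge2 [ 0.53276712 -0.37194955  0.118     ]
mill [0.58675104 0.14910731 0.03      ] [0.59792343 0.16160543 0.155     ] jar [0.44739272 0.172711   0.095     ] purple [0.42028521 0.07968237 0.09      ] green [0.37296749 0.29814742 0.09      ] glass [0.48887619 0.44004619 0.09      ]
```

Pounder axis is at about (0.501, 0.333). Wedge top is at about (0.626, -0.047, 0.140), in the stated 134–142 mm range. Moving above the pounder, turned 60° so the fingers close along x, clear of the glass.

```bash
python3 -m handwheel '[{"dx":-40,"dy":-15,"wz":6,"grip":1},{"dx":-80,"dy":-30,"wz":12,"grip":1},{"dx":-120,"dy":-46,"wz":18,"grip":1},{"dx":-160,"dy":-62,"wz":25,"grip":1},{"dx":-200,"dy":-78,"wz":32,"grip":1},{"dx":-240,"dy":-94,"wz":40,"grip":1},{"dx":-280,"dy":-110,"wz":47,"grip":1},{"dx":-320,"dy":-126,"wz":54,"grip":1},{"dx":-345,"dy":-136,"wz":60,"grip":1},{"dx":-357,"dy":-141,"wz":60,"grip":1},{"dx":-357,"dy":-141,"wz":60,"grip":1},{"dx":-357,"dy":-141,"wz":60,"grip":1}]'
python3 - <<'E'
from h import *
s=read_state();print(s["qpos"],Ro.from_rotvec(s["orientation"]).as_matrix().round(3))
ims=[read_camera(n) for n in("scene","top")]
f=lambda x:cv2.resize(x,(400,400),interpolation=cv2.INTER_CUBIC)
cv2.imwrite("pics/a1.png",np.hstack([f(ims[0][60:220,110:270]),f(ims[1][100:220,90:210])])[:,:,::-1])
E
```

```text
[-1.18817285  0.68992656 -0.19451141  1.56628162  0.15731221  0.9024978
 -0.21512582] [[-0.94   0.342 -0.   ]
 [ 0.342  0.94  -0.002]
 [-0.    -0.002 -1.   ]]$[0]: bad value
```

View pics/a1.png

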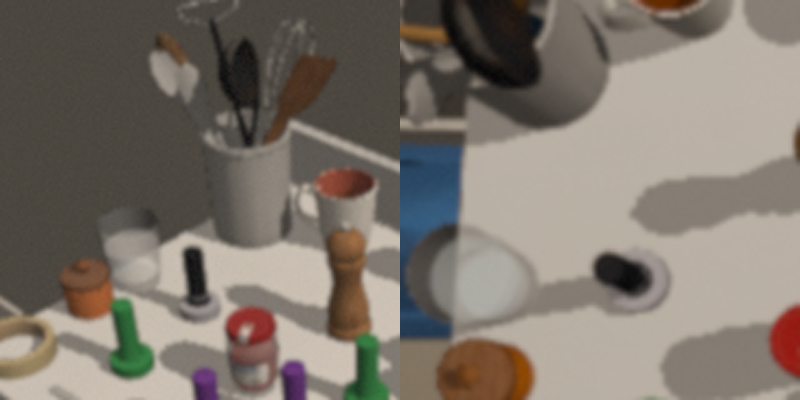

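The call was refused, probably because every key must be present. The picture shows the scene unchanged. I'll retry with full rows.

```bash
python3 -m handwheel '[{"dx":-40,"dy":-15,"dz":0,"wx":0,"wy":0,"wz":6,"grip":1},{"dx":-80,"dy":-30,"dz":0,"wx":0,"wy":0,"wz":12,"grip":1},{"dx":-120,"dy":-46,"dz":0,"wx":0,"wy":0,"wz":18,"grip":1},{"dx":-160,"dy":-62,"dz":0,"wx":0,"wy":0,"wz":25,"grip":1},{"dx":-200,"dy":-78,"dz":0,"wx":0,"wy":0,"wz":32,"grip":1},{"dx":-240,"dy":-94,"dz":0,"wx":0,"wy":0,"wz":40,"grip":1},{"dx":-280,"dy":-110,"dz":0,"wx":0,"wy":0,"wz":47,"grip":1},{"dx":-320,"dy":-126,"dz":0,"wx":0,"wy":0,"wz":54,"grip":1},{"dx":-345,"dy":-136,"dz":0,"wx":0,"wy":0,"wz":60,"grip":1},{"dx":-357,"dy":-141,"dz":0,"wx":0,"wy":0,"wz":60,"grip":1},{"dx":-357,"dy":-141,"dz":0,"wx":0,"wy":0,"wz":60,"grip":1}]'
python3 - <<'E'
from h import *
s=read_state();print(s["qpos"],s["ee_pos"],s["finger_gap"],Ro.from_rotvec(s["orientation"]).as_matrix().round(3))
E
```

```text
time: 1.58
ee_pos: [0.501, 0.3327, 0.2312]
orientation: [-2.018, -2.408, 0.0]
contact_force: [-0.2, 0.1, 1.0]
finger_gap: 1.001
finger_force: 0.0
[-0.70082271  0.65500638  0.0665388   1.64839409 -0.05473496  0.84019379
 -0.43576719] [0.50096616 0.33269715 0.23116529] 1.0009744816770563 [[-0.175  0.985 -0.   ]
 [ 0.985  0.175  0.   ]
 [ 0.    -0.    -1.   ]]
```

```bash
python3 -m handwheel '[{"dx":0,"dy":0,"dz":40,"wx":0,"wy":0,"wz":0,"grip":1},{"dx":0,"dy":0,"dz":80,"wx":0,"wy":0,"wz":0,"grip":1},{"dx":0,"dy":0,"dz":110,"wx":0,"wy":0,"wz":0,"grip":1},{"dx":0,"dy":0,"dz":140,"wx":0,"wy":0,"wz":0,"grip":1},{"dx":0,"dy":0,"dz":165,"wx":0,"wy":0,"wz":0,"grip":1},{"dx":0,"dy":0,"dz":180,"wx":0,"wy":0,"wz":0,"grip":1},{"dx":0,"dy":0,"dz":186,"wx":0,"wy":0,"wz":0,"grip":1},{"dx":0,"dy":0,"dz":186,"wx":0,"wy":0,"wz":0,"grip":1}]'
python3 - <<'E'
from h import *
S,T=[read_camera(n) for n in("scene","top")]
np.save("pics/s2.npy",S)
f=lambda x:cv2.resize(x,(400,400),interpolation=cv2.INTER_CUBIC)
cv2.imwrite("pics/a2.png",np.hstack([f(S[110:230,130:250]),f(T[130:230,100:200])])[:,:,::-1])
E
```

```text
time: 2.58
ee_pos: [0.5008, 0.3334, 0.0456]
orientation: [-2.018, -2.407, -0.001]
contact_force: [0.9, 0.0, 0.9]
finger_gap: 1.003
finger_force: 0.0
```

View pics/a2.png

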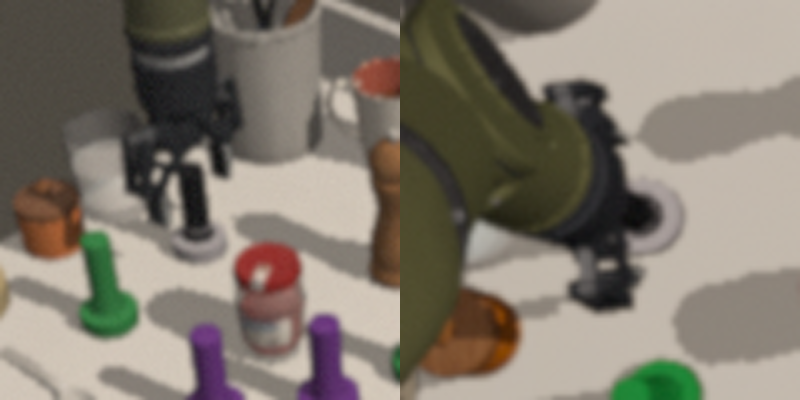

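The handle stands between the open fingers. Closing.

```bash
python3 -m handwheel '[{"dx":0,"dy":0,"dz":0,"wx":0,"wy":0,"wz":0,"grip":0},{"dx":0,"dy":0,"dz":0,"wx":0,"wy":0,"wz":0,"grip":0},{"dx":0,"dy":0,"dz":0,"wx":0,"wy":0,"wz":0,"grip":0},{"dx":0,"dy":0,"dz":0,"wx":0,"wy":0,"wz":0,"grip":0},{"dx":0,"dy":0,"dz":0,"wx":0,"wy":0,"wz":0,"grip":0},{"dx":0,"dy":0,"dz":0,"wx":0,"wy":0,"wz":0,"grip":0},{"dx":0,"dy":0,"dz":0,"wx":0,"wy":0,"wz":0,"grip":0},{"dx":0,"dy":0,"dz":0,"wx":0,"wy":0,"wz":0,"grip":0}]' 80
```

```text
time: 3.68
ee_pos: [0.5013, 0.333, 0.0456]
orientation: [2.019, 2.407, 0.001]
contact_force: [-0.0, -0.6, 4.9]
finger_gap: 0.293
finger_force: 78.3
```

Gripped: a 25 mm gap matches the 27 mm handle. Lift.

```bash
python3 -m handwheel '[{"dx":0,"dy":0,"dz":-10,"wx":0,"wy":0,"wz":0,"grip":0},{"dx":0,"dy":0,"dz":-35,"wx":0,"wy":0,"wz":0,"grip":0},{"dx":0,"dy":0,"dz":-70,"wx":0,"wy":0,"wz":0,"grip":0},{"dx":0,"dy":0,"dz":-105,"wx":0,"wy":0,"wz":0,"grip":0},{"dx":0,"dy":0,"dz":-140,"wx":0,"wy":0,"wz":0,"grip":0},{"dx":0,"dy":0,"dz":-170,"wx":0,"wy":0,"wz":0,"grip":0},{"dx":0,"dy":0,"dz":-190,"wx":0,"wy":0,"wz":0,"grip":0},{"dx":0,"dy":0,"dz":-195,"wx":0,"wy":0,"wz":0,"grip":0},{"dx":0,"dy":0,"dz":-195,"wx":0,"wy":0,"wz":0,"grip":0}]'
python3 - <<'E'
from h import *
s=read_state();R=Ro.from_rotvec(s["orientation"]).as_matrix();print(R.T@(np.array([.6265,-.047,s["ee_pos"][2]])-s["ee_pos"])*1000)
E
```

```text
time: 4.8
ee_pos: [0.5002, 0.3325, 0.2396]
orientation: [-2.018, -2.407, 0.003]
contact_force: [0.1, 0.5, -4.6]
finger_gap: 0.302
finger_force: 79.1
[-3.95711864e+02  5.82962257e+01  1.49841648e-01]
```

```bash
python3 -m handwheel '[{"dx":-25,"dy":4,"dz":0,"wx":0,"wy":0,"wz":0,"grip":0},{"dx":-65,"dy":10,"dz":0,"wx":0,"wy":0,"wz":0,"grip":0},{"dx":-110,"dy":16,"dz":0,"wx":0,"wy":0,"wz":0,"grip":0},{"dx":-155,"dy":23,"dz":0,"wx":0,"wy":0,"wz":0,"grip":0},{"dx":-200,"dy":30,"dz":0,"wx":0,"wy":0,"wz":0,"grip":0},{"dx":-245,"dy":36,"dz":0,"wx":0,"wy":0,"wz":0,"grip":0},{"dx":-290,"dy":43,"dz":0,"wx":0,"wy":0,"wz":0,"grip":0},{"dx":-335,"dy":50,"dz":0,"wx":0,"wy":0,"wz":0,"grip":0},{"dx":-370,"dy":55,"dz":0,"wx":0,"wy":0,"wz":0,"grip":0},{"dx":-390,"dy":58,"dz":0,"wx":0,"wy":0,"wz":0,"grip":0},{"dx":-396,"dy":58,"dz":0,"wx":0,"wy":0,"wz":0,"grip":0},{"dx":-396,"dy":58,"dz":0,"wx":0,"wy":0,"wz":0,"grip":0}]'
python3 - <<'E'
from h import *
S,T=[read_camera(n) for n in("scene","top")]
f=lambda x:cv2.resize(x,(400,400),interpolation=cv2.INTER_CUBIC)
cv2.imwrite("pics/a3.png",np.hstack([f(S[80:220,240:380]),f(T[80:200,240:360])])[:,:,::-1])
s=read_state();print(s["ee_pos"],Ro.from_rotvec(s["orientation"]).as_matrix().round(3),s["contact_force"],s["torque"])
p=np.array(s["ee_pos"])
for h in(0,.018,.028,.096): print(h,proj("scene",p-[0,0,.0456-h]))
print(proj("scene",p))
E
```

```text
time: 6.3
ee_pos: [0.6264, -0.0455, 0.2398]
orientation: [-2.016, -2.407, -0.0]
contact_force: [0.6, 1.0, -3.7]
finger_gap: 0.296
finger_force: 79.1
[ 0.62654215 -0.04453074  0.24010539] [[-0.177  0.984 -0.001]
 [ 0.984  0.177  0.002]
 [ 0.002 -0.    -1.   ]] [-0.18317294  0.98376229 -3.32554759] [ 0.02334053 -0.0725237   0.04127632]
0 (np.float64(313.1893721941484), np.float64(159.97231445200353))
0.018 (np.float64(313.8545468938902), np.float64(154.22069001656666))
0.028 (np.float64(314.2306809082413), np.float64(150.96833903451557))
0.096 (np.float64(316.9212574997797), np.float64(127.70349436240976))
(np.float64(314.9044498967476), np.float64(145.1424016083971))
```

View pics/a3.png

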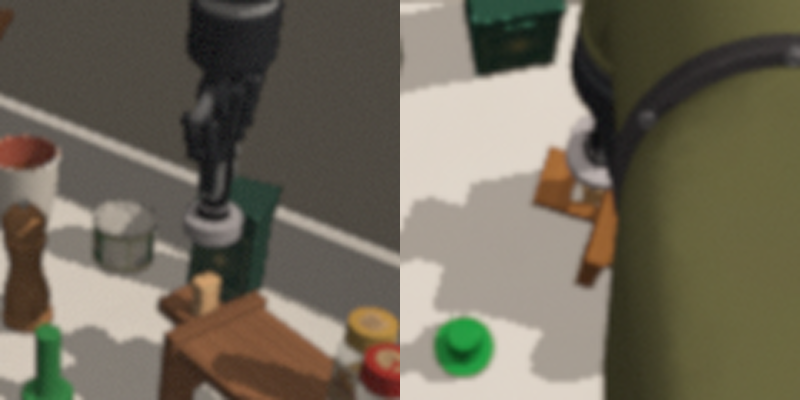

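The foot hangs upright, directly over the wedge (scene crop: foot at (213,222), wedge at (207,290)). First tap.

```bash
python3 -m handwheel '[{"dx":0,"dy":-1,"dz":20,"wx":0,"wy":0,"wz":0,"grip":0},{"dx":0,"dy":-1,"dz":40,"wx":0,"wy":0,"wz":0,"grip":0},{"dx":0,"dy":-1,"dz":50,"wx":0,"wy":0,"wz":0,"grip":0},{"dx":0,"dy":-1,"dz":55,"wx":0,"wy":0,"wz":0,"grip":0},{"dx":0,"dy":-1,"dz":60,"wx":0,"wy":0,"wz":0,"grip":0},{"dx":0,"dy":-1,"dz":64,"wx":0,"wy":0,"wz":0,"grip":0},{"dx":0,"dy":-1,"dz":66,"wx":0,"wy":0,"wz":0,"grip":0}]'; python3 -m handwheel '[{"dx":0,"dy":0,"dz":-10,"wx":0,"wy":0,"wz":0,"grip":0},{"dx":0,"dy":0,"dz":-25,"wx":0,"wy":0,"wz":0,"grip":0},{"dx":0,"dy":0,"dz":-35,"wx":0,"wy":0,"wz":0,"grip":0},{"dx":0,"dy":0,"dz":-35,"wx":0,"wy":0,"wz":0,"grip":0}]'
```

```text
time: 7.28
ee_pos: [0.6263, -0.0467, 0.1748]
orientation: [2.018, 2.407, 0.002]
contact_force: [-2.0, 0.7, 2.4]
finger_gap: 0.294
finger_force: 79.7
time: 7.78
ee_pos: [0.6268, -0.0474, 0.2107]
orientation: [2.018, 2.405, 0.003]
contact_force: [-0.7, 0.2, -4.5]
finger_gap: 0.301
finger_force: 79.1
```

The first tap pushed the wedge with about 6–7 N, as expected. Second tap.

```bash
python3 -m handwheel '[{"dx":0,"dy":0,"dz":20,"wx":0,"wy":0,"wz":0,"grip":0},{"dx":0,"dy":0,"dz":32,"wx":0,"wy":0,"wz":0,"grip":0},{"dx":0,"dy":0,"dz":38,"wx":0,"wy":0,"wz":0,"grip":0},{"dx":0,"dy":0,"dz":42,"wx":0,"wy":0,"wz":0,"grip":0},{"dx":0,"dy":0,"dz":45,"wx":0,"wy":0,"wz":0,"grip":0},{"dx":0,"dy":0,"dz":45,"wx":0,"wy":0,"wz":0,"grip":0}]'; python3 -m handwheel '[{"dx":0,"dy":0,"dz":2,"wx":0,"wy":0,"wz":0,"grip":0},{"dx":0,"dy":0,"dz":2,"wx":0,"wy":0,"wz":0,"grip":0}]'
```

```text
time: 8.52
ee_pos: [0.6263, -0.0472, 0.1642]
orientation: [2.019, 2.406, 0.001]
contact_force: [0.3, 0.4, -3.7]
finger_gap: 0.295
finger_force: 79.1
time: 8.78
ee_pos: [0.6266, -0.0473, 0.1635]
orientation: [2.018, 2.406, 0.002]
contact_force: [-3.6, 0.2, 7.0]
finger_gap: 0.299
finger_force: 80.2
```

```bash
python3 -m handwheel '[{"dx":0,"dy":0,"dz":2,"wx":0,"wy":0,"wz":0,"grip":0},{"dx":0,"dy":0,"dz":2,"wx":0,"wy":0,"wz":0,"grip":0}]'; python3 -m handwheel '[{"dx":0,"dy":0,"dz":2,"wx":0,"wy":0,"wz":0,"grip":0},{"dx":0,"dy":0,"dz":2,"wx":0,"wy":0,"wz":0,"grip":0}]'
```

```text
time: 9.02
ee_pos: [0.6266, -0.0473, 0.1634]
orientation: [2.018, 2.405, 0.003]
contact_force: [-6.7, 0.6, 17.3]
finger_gap: 0.296
finger_force: 81.3
time: 9.28
ee_pos: [0.6268, -0.0474, 0.1632]
orientation: [2.018, 2.404, 0.003]
contact_force: [-10.3, 0.8, 29.9]
finger_gap: 0.298
finger_force: 82.6
```

The wedge stopped dead at TCP z = 0.1634, so the foot is at 118 mm. That is home. Lift, then go back to the pounder's original place.

```bash
python3 -m handwheel '[{"dx":0,"dy":0,"dz":-15,"wx":0,"wy":0,"wz":0,"grip":0},{"dx":0,"dy":0,"dz":-40,"wx":0,"wy":0,"wz":0,"grip":0},{"dx":0,"dy":0,"dz":-65,"wx":0,"wy":0,"wz":0,"grip":0},{"dx":0,"dy":0,"dz":-80,"wx":0,"wy":0,"wz":0,"grip":0},{"dx":0,"dy":0,"dz":-80,"wx":0,"wy":0,"wz":0,"grip":0}]'
python3 - <<'E'
from h import *
s=read_state();R=Ro.from_rotvec(s["orientation"]).as_matrix();print(R.T@(np.array([.501,.333,s["ee_pos"][2]])-s["ee_pos"])*1000,R.round(3))
E
```

```text
time: 9.9
ee_pos: [0.6269, -0.0472, 0.2391]
orientation: [2.018, 2.405, 0.003]
contact_force: [0.7, 0.0, -4.1]
finger_gap: 0.293
finger_force: 79.6
[ 3.96350363e+02 -5.78745715e+01 -3.59297661e-01] [[-0.174  0.985  0.003]
 [ 0.985  0.174 -0.   ]
 [-0.001  0.003 -1.   ]]
```

```bash
python3 -m handwheel '[{"dx":25,"dy":-4,"dz":0,"wx":0,"wy":0,"wz":0,"grip":0},{"dx":65,"dy":-10,"dz":0,"wx":0,"wy":0,"wz":0,"grip":0},{"dx":110,"dy":-16,"dz":0,"wx":0,"wy":0,"wz":0,"grip":0},{"dx":155,"dy":-23,"dz":0,"wx":0,"wy":0,"wz":0,"grip":0},{"dx":200,"dy":-30,"dz":0,"wx":0,"wy":0,"wz":0,"grip":0},{"dx":245,"dy":-36,"dz":0,"wx":0,"wy":0,"wz":0,"grip":0},{"dx":290,"dy":-43,"dz":0,"wx":0,"wy":0,"wz":0,"grip":0},{"dx":335,"dy":-50,"dz":0,"wx":0,"wy":0,"wz":0,"grip":0},{"dx":370,"dy":-55,"dz":0,"wx":0,"wy":0,"wz":0,"grip":0},{"dx":390,"dy":-58,"dz":0,"wx":0,"wy":0,"wz":0,"grip":0},{"dx":396,"dy":-58,"dz":0,"wx":0,"wy":0,"wz":0,"grip":0},{"dx":396,"dy":-58,"dz":0,"wx":0,"wy":0,"wz":0,"grip":0}]'
python3 - <<'E'
from h import *
S,T=[read_camera(n) for n in("scene","top")]
f=lambda x:cv2.resize(x,(390,290),interpolation=cv2.INTER_NEAREST)
cv2.imwrite("pics/a4.png",np.vstack([np.hstack([f(S[165:205,285:345]),f(S[70:170,150:250])]),np.hstack([f(T[115:155,270:325]),f(T[150:200,400:460])])])[:,:,::-1])
E
```

```text
time: 11.4
ee_pos: [0.5006, 0.3312, 0.238]
orientation: [2.02, 2.405, -0.002]
contact_force: [0.4, -1.1, -2.9]
finger_gap: 0.294
finger_force: 79.5
```

View pics/a4.png

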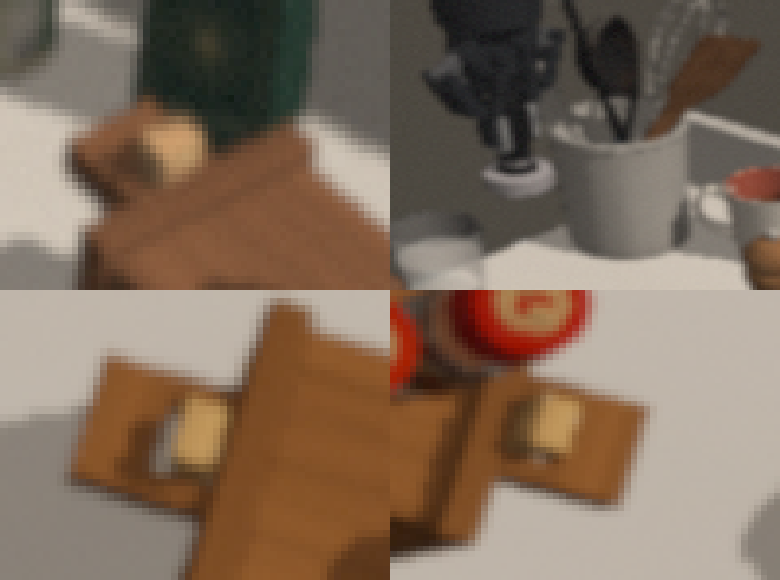

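The left wedge now sits as low as the right one, and the pounder hangs upright over its place. Lower it.

```bash
python3 -m handwheel '[{"dx":0,"dy":0,"dz":20,"wx":0,"wy":0,"wz":0,"grip":0},{"dx":0,"dy":0,"dz":55,"wx":0,"wy":0,"wz":0,"grip":0},{"dx":0,"dy":0,"dz":90,"wx":0,"wy":0,"wz":0,"grip":0},{"dx":0,"dy":0,"dz":125,"wx":0,"wy":0,"wz":0,"grip":0},{"dx":0,"dy":0,"dz":155,"wx":0,"wy":0,"wz":0,"grip":0},{"dx":0,"dy":0,"dz":175,"wx":0,"wy":0,"wz":0,"grip":0},{"dx":0,"dy":0,"dz":184,"wx":0,"wy":0,"wz":0,"grip":0},{"dx":0,"dy":0,"dz":188,"wx":0,"wy":0,"wz":0,"grip":0},{"dx":0,"dy":0,"dz":190,"wx":0,"wy":0,"wz":0,"grip":0},{"dx":0,"dy":0,"dz":190,"wx":0,"wy":0,"wz":0,"grip":0}]'; python3 -m handwheel '[{"dx":0,"dy":0,"dz":1,"wx":0,"wy":0,"wz":0,"grip":0},{"dx":0,"dy":0,"dz":2,"wx":0,"wy":0,"wz":0,"grip":0},{"dx":0,"dy":0,"dz":2,"wx":0,"wy":0,"wz":0,"grip":0}]'
```

```text
time: 12.75
ee_pos: [0.5003, 0.3329, 0.0489]
orientation: [2.019, 2.407, 0.002]
contact_force: [0.2, 0.2, -3.2]
finger_gap: 0.294
finger_force: 79.5
time: 13.12
ee_pos: [0.4999, 0.3327, 0.0463]
orientation: [-2.019, -2.407, -0.0]
contact_force: [0.5, -0.1, -4.4]
finger_gap: 0.298
finger_force: 79.5
```

```bash
python3 -m handwheel '[{"dx":0,"dy":0,"dz":1,"wx":0,"wy":0,"wz":0,"grip":0},{"dx":0,"dy":0,"dz":1,"wx":0,"wy":0,"wz":0,"grip":0}]'; python3 -m handwheel '[{"dx":0,"dy":0,"dz":1,"wx":0,"wy":0,"wz":0,"grip":0},{"dx":0,"dy":0,"dz":1,"wx":0,"wy":0,"wz":0,"grip":0}]'
```

```text
time: 13.38
ee_pos: [0.5001, 0.3328, 0.0457]
orientation: [2.019, 2.407, 0.001]
contact_force: [0.0, -0.5, -0.1]
finger_gap: 0.294
finger_force: 79.8
time: 13.62
ee_pos: [0.5002, 0.3329, 0.0456]
orientation: [2.019, 2.407, 0.001]
contact_force: [-0.6, -1.2, 8.9]
finger_gap: 0.297
finger_force: 80.7
```

It's on the worktop. Ease off 1 mm, open and rise.

```bash
python3 -m handwheel '[{"dx":0,"dy":0,"dz":-1,"wx":0,"wy":0,"wz":0,"grip":0.35},{"dx":0,"dy":0,"dz":-1,"wx":0,"wy":0,"wz":0,"grip":0.5},{"dx":0,"dy":0,"dz":-1,"wx":0,"wy":0,"wz":0,"grip":0.8},{"dx":0,"dy":0,"dz":-1,"wx":0,"wy":0,"wz":0,"grip":1},{"dx":0,"dy":0,"dz":-1,"wx":0,"wy":0,"wz":0,"grip":1},{"dx":0,"dy":0,"dz":-1,"wx":0,"wy":0,"wz":0,"grip":1},{"dx":0,"dy":0,"dz":-1,"wx":0,"wy":0,"wz":0,"grip":1},{"dx":0,"dy":0,"dz":-1,"wx":0,"wy":0,"wz":0,"grip":1}]'; python3 -m handwheel '[{"dx":0,"dy":0,"dz":-10,"wx":0,"wy":0,"wz":0,"grip":1},{"dx":0,"dy":0,"dz":-30,"wx":0,"wy":0,"wz":0,"grip":1},{"dx":0,"dy":0,"dz":-60,"wx":0,"wy":0,"wz":0,"grip":1},{"dx":0,"dy":0,"dz":-95,"wx":0,"wy":0,"wz":0,"grip":1},{"dx":0,"dy":0,"dz":-130,"wx":0,"wy":0,"wz":0,"grip":1},{"dx":0,"dy":0,"dz":-160,"wx":0,"wy":0,"wz":0,"grip":1},{"dx":0,"dy":0,"dz":-175,"wx":0,"wy":0,"wz":0,"grip":1},{"dx":0,"dy":0,"dz":-175,"wx":0,"wy":0,"wz":0,"grip":1},{"dx":0,"dy":0,"dz":-175,"wx":0,"wy":0,"wz":0,"grip":1}]'
python3 - <<'E'
from h import *
S,T=[read_camera(n) for n in("scene","top")]
f=lambda x:cv2.resize(x,(400,400),interpolation=cv2.INTER_CUBIC)
cv2.imwrite("pics/a5.png",np.hstack([f(S[80:230,150:300]),f(T[130:230,100:200])])[:,:,::-1])
E
```

```text
time: 14.62
ee_pos: [0.4999, 0.3327, 0.0453]
orientation: [-2.019, -2.407, -0.0]
contact_force: [-0.6, 0.2, -0.3]
finger_gap: 0.999
finger_force: 0.0
time: 15.75
ee_pos: [0.4992, 0.3323, 0.2193]
orientation: [-2.019, -2.407, 0.003]
contact_force: [-0.2, -0.3, 0.3]
finger_gap: 0.997
finger_force: 0.0
```

View pics/a5.png

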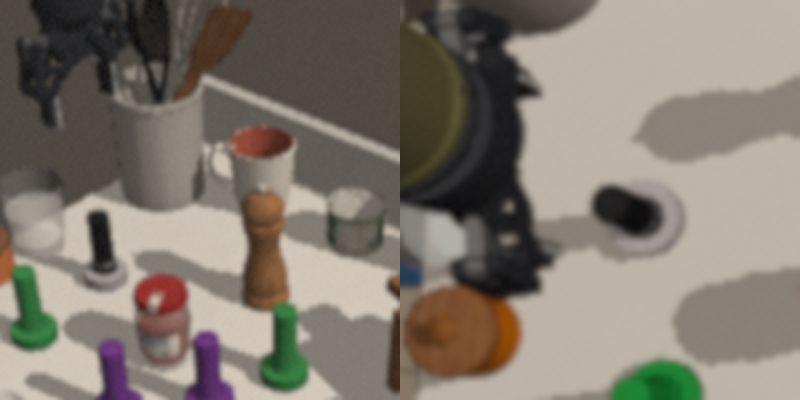

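The pounder stands upright and free, with the gripper clear above it. Handing in.

```bash
python3 -c "from bench import bot; print(bot.sign_off())"
```

```text
the job is handed in; nothing more can be done
None
```

I tapped the wedge home with two separate taps, stopping dead at 118 mm like the right-hand one, then stood the pounder upright back in its place, released it and handed the job in at about 16 s.

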